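Add the brass slotted disc to the load stand

ROBOT

A 7-joint arm with a two-finger parallel gripper is mounted at the origin on the work surface. World frame = base frame: x ahead of the robot, y to its left, z up, the work surface at z = 0. Lengths are in mm, angles in rad, forces in N, time in s.
With the tool pointing down it reaches from about 425 to 875 mm from the base axis. Payload 8.4 kg.
Tool frame: the origin (TCP) lies midway between the tips of the shut fingers; the grasp point (between the pads) lies 19 mm behind it (bot.pinch_z is the distance from the TCP to the grasp point, in mm); z points along the fingers, y is the line along which they close (so a half turn about z gives the same grasp; the last joint's range is limited). The gripper opens to 87 mm and grips with 3 to 60 N. Pads are 19 mm wide; open, the fingers measure 117 mm over their backs; the gripper's body (75 mm by 190 mm) begins 51 mm behind the grasp point.
Start: joints at [1.044, 0.333, 0.04, 1.465, -0.013, 1.343, -0.059], TCP at [269.64, -591.403, 222.546] pointing down, gripper open.
Joint ranges: [-2.58, 2.58], [-0.38, 2.09], [-1.3, 1.39], [0.25, 2.4], [-1.5, 4.64], [0.08, 2.09], [-2.65, 2.65]. Speed limits (rad/s): [2.22, 2.22, 2.79, 2.79, 3.14, 3.14, 3.14].

INTERFACE

Orientations are given as a rotation vector (axis times angle).
In Python, from bench import bot gives the robot as it stands. The module is installed in compiled form; this text tells all that it offers.
- The arm moves only by the tool arm_command, never from a script. Its argument "motion" is a list of rows, each a list of 5 numbers: the closure, from -1 (fully open) to 1 (shut), so that 0 is half open, then the shift along the tool's x, y, z in m, then the turn about the tool's z in rad. A call has 1 to 5 rows; each row shifts and turns the commanded pose from where the row before left it, along the tool's axes as they then stand; what a row does not reach is not made up. A row lasts 1/10 s, in which the tool goes at most 50 mm and 8.59 degrees, less where a joint would pass 70% of its speed; a pose out of reach is approached as far as the arm can. A call is refused whole if a number of a shift passes 0.05 or a number of a turn 0.15, either way. A call with a gripper value outside its range is refused whole. The fingers move at their own pace and stop on an object; the grip force is fixed at half the most. Time passes only in rows, so rows that do not move let the fingers close. It gives the time, the measured TCP pose, the force, the opening and the grip force at its end, in the units of the state.
- bot.read_state(): the state, without advancing time (a new reading comes with each control period).
- bot.camera(name): name is "scene" or "top"; returns a dict with "pixels" (400x640x3 uint8, blue, green, red), "fx", "fy", "cx", "cy" (pixels), "cam_to_world" (4x4, takes a point from camera to world coordinates). Camera axes: x right, y down, z forward; pixel columns grow to the right and rows downward; lengths in mm; the calibration is good to about 2 mm. A picture is of the moment at which its call begins. There is no depth.
- bot.finish_job(): hands the job in; it is judged then, once.
Trained networks look in the newest picture that a camera, given by its name, has taken for a name from the list of things; names that differ only in an ending like _2 or _b are one class to them, and where a whole thing is asked for, a point or a joint stands for the part that bears it (a point fixed in the world has none). Each returns a list of dicts, best first, with "score" (0 to 1); they miss things now and then, are a little off and sometimes report something else, mostly with a low value. They report only what shows in the picture. A call takes as long as a camera call. They do not tell look-alikes from the thing itself.
- bot.find_in(camera, name): "location" ([x, y, z] in mm, in the coordinates of the camera as it stood for that picture, good to about 4 mm: the middle of the surface that is visible of it).
- bot.pinpoint(camera, name): "location" ([x, y, z] in mm, in the coordinates of the camera as it stood for that picture, good to about 4 mm: a listed point, or the origin of a listed thing).
The state is a dict: "time": time; "joint_positions": joint angles; "joint_vel": joint speeds; "effort": joint torques, N m; "ee_pos": TCP position; "orientation": TCP orientation; "contact_force": force on the tool from outside, world axes, zero at the start; "moment": the same for the moment, N m; "grip_width": finger opening in mm; "gripper_force": force on a finger pad.
Only numpy, scipy, OpenCV 4.12 (cv2) and the standard library are available. Lean on these libraries where they do the work, as an engineer would, in place of code of your own. Each camera call takes 0.05 s, during which the arm holds its last target. There are 200 camera calls.

TASK

Take the brass slotted disc from its rest, slide it sideways through the open front of the load stand onto the thin neck of the carrier stem, feeling for the stem, and lower it until it lies flat and fully home on the steel disc already there, with its slot at least a quarter turn away from the steel disc's slot. Be gentle: do not force the disc against the stem and do not push the sprung carrier down hard. Let go, and leave the beaker and bottles alone.

Things in the scene. Friction and masses are not known exactly. Their poses are not given: they have to be found in the camera images.
- disc_center (a point): Centre, half-way up, of the loose brass disc to add: 70 mm diameter, 12 mm thick, about 330 g, z up. Two rim flats parallel to the slot, 66 mm apart (at local y +33 and -33 mm), suit the fingers. Keyhole cut: central bore 13 mm across, and a slot 8 mm wide from the bore to the rim along local +x. Over the last 10 mm before the rim the slot flares to about 20 mm.
- disc_mouth (a point): Point in the slot mouth of the brass disc, 33 mm from its centre along its local +x, half-way up.
- rest: Fixed rest that carries the brass disc at the start: white plate 100 x 100 x 8 mm with a blue pedestal 42 mm across, its top 32 mm above the bench; origin under its centre on the bench. The brass disc lies on it with its slot pointing away from the robot, within about 35 degrees.
- lower_disc_center (a point): Centre, half-way up, of the loose dark steel disc lying on the carrier's round pan (48 mm across): 46 mm diameter, 12 mm thick, about 100 g, slot 8 mm wide along its local +x. Its bore is wide (25 mm), so the stem stands 3 to 7 mm off this point, in any direction. At the start its slot points 10 to 40 degrees anticlockwise (from above) from the stand's local +x. 51 mm above the bench at first.
- carrier (a joint): How far the carrier (pan with upright stem) has sunk on its spring (m): 0 at the top, bottom stop at 0.014; about 1 N per mm. The brass disc's weight alone sinks it about 3 mm. Sideways the stem is stiff: about 20 N per mm; the disc should never bear on it with more than some 6 N.
- stem_height (a point): Height mark only, on the stand's centre line (the stem is 5 mm off it in some direction), 81 mm above the bench: mid-height of the stem's thin neck at first. From here: neck 6 mm across from -10 to +10 mm; below it a cone to -15 and a collar 11 mm across down to the pan at -36; above it a blue cap 16 mm across, +10 to +18. The slot passes only the neck, the bore also the collar, neither the cap.
- stand: Fixed stand; origin at the base's centre, on the bench; local -x is its open front and faces the robot within about 25 degrees. Round white base 184 mm across, 26 mm high. Seven guard posts, 82 mm from the centre, at 0, 37, 74 and 111 degrees either side of local +x, with a rail on top (to 96 mm): the disc can come in only along local +x, within about 25 degrees. Behind them a box 45 mm high.
- beaker: Bystander: glass beaker, 68 mm across, 90 mm high; origin at the centre of its underside. Leave it alone.
- reagent_bottle: Bystander: small white bottle with blue cap, 38 mm across, 75 mm high; origin at the centre of its underside. Leave it alone.
- amber_vial: Bystander: amber vial with blue cap, 32 mm across, 55 mm high; origin at the centre of its underside. Leave it alone.
Mind the look-alikes: they are no part of the job. What is meant by the part that bears disc_center is not brown or turquoise, and is the larger of those in its own colour.

How it is judged:
By the outcome, as a careful person would: the job done as asked, in the order asked, and still so for the second after the job is handed in, with the robot touching nothing.
It also fails if it takes over 64 s, if anything falls off the work surface, if the arm or the gripper's body presses on something with over 40 N, if the wrist force passes 120 N, or if a joint passes its speed limit or range.

## Working session

There is one attempt and no reset: what is moved stays moved. The work goes in short steps, Python scripts to look and compute and a tool call to move; the robot and the scene stay as the last step left them, time stands still between calls to the robot, and variables do not carry over. Pictures are saved under pics/ and viewed, at most 10 in all, crops included, and the job is handed in when it is done.

Besides the shell and the picture viewer there is one more tool, called as name(argument=value, ...), one argument or row to a line, values as JSON. arm_command: Moves the arm, as the interface text tells. Its arguments: {"type":"object","properties":{"motion":{"type":"array"}},"required":["motion"]}

```bash
mkdir -p pics
cat > h.py <<'E'
from bench import bot
import numpy as np, cv2
from scipy.spatial.transform import Rotation as R
def w(c,p): return (c["cam_to_world"]@np.r_[p,1])[:3]
def pix(c,P):
    q=np.linalg.inv(c["cam_to_world"])@np.r_[P,1]; return np.array([c["fx"]*q[0]/q[2]+c["cx"],c["fy"]*q[1]/q[2]+c["cy"]])
def ray(c,u,v,z):
    T=c["cam_to_world"]; d=T[:3,:3]@np.array([(u-c["cx"])/c["fx"],(v-c["cy"])/c["fy"],1]); o=T[:3,3]
    return o+d*(z-o[2])/d[2]
def st():
    s=bot.read_state(); print(s["time"],np.round(s["ee_pos"],1),np.round(R.from_rotvec(s["orientation"]).as_matrix(),3).tolist(),np.round(s["contact_force"],1),s["grip_width"],s["gripper_force"]); return s
E
cat > a.py <<'E'
from h import *
for n in("scene","top"):
    c=bot.camera(n); cv2.imwrite(f"pics/{n}0.png",c["pixels"])
    print(n,c["fx"],c["cam_to_world"].round(2).tolist())
    for k in("disc_center","disc_mouth","rest","lower_disc_center","stem_height","stand","beaker","reagent_bottle","amber_vial"):
        print(k,[(round(r["score"],2),w(c,r["location"]).round(1).tolist(),pix(c,w(c,r["location"])).round().tolist()) for r in bot.pinpoint(n,k)[:4]])
st()
E
python3 a.py
```

```text
scene 436.5118630436584 [[-0.48, 0.54, -0.69, 1121.64], [0.88, 0.3, -0.38, 346.94], [-0.0, -0.79, -0.62, 572.49], [0.0, 0.0, 0.0, 1.0]]
disc_center [(0.96, [533.8, 195.4, 37.7], [403.0, 227.0]), (0.81, [489.3, 306.0, 1.6], [467.0, 246.0]), (0.71, [415.7, 211.9, 0.4], [429.0, 209.0]), (0.68, [666.3, 174.2, 0.9], [361.0, 286.0])]
disc_mouth [(0.84, [510.9, 313.0, 2.5], [468.0, 255.0]), (0.8, [566.4, 202.4, 36.4], [401.0, 240.0]), (0.69, [662.7, 204.2, 4.4], [379.0, 290.0]), (0.67, [434.1, 197.4, 3.2], [420.0, 211.0])]
rest [(0.63, [530.8, 196.4, -1.8], [402.0, 242.0])]
lower_disc_center [(0.62, [540.3, -248.6, 51.5], [209.0, 158.0]), (0.62, [542.5, -252.0, 79.4], [205.0, 147.0]), (0.16, [443.3, 7.4, 1.5], [334.0, 187.0])]
stem_height [(0.82, [540.7, -254.7, 75.9], [205.0, 148.0]), (0.48, [535.6, 198.2, 37.2], [404.0, 228.0])]
stand [(0.89, [542.2, -250.4, -0.7], [212.0, 178.0])]
beaker [(0.95, [753.7, 2.3, 1.4], [247.0, 283.0])]
reagent_bottle [(0.95, [442.5, 5.1, 1.6], [333.0, 186.0])]
amber_vial []
top 392.7367086134329 [[0.02, -1.0, 0.06, 554.92], [-1.0, -0.02, 0.01, 22.63], [-0.01,
[... 259 characters left out ...]
[436.0, 197.6, 7.0], [238.0, 283.0]), (0.81, [515.1, 304.4, 9.0], [186.0, 242.0]), (0.62, [666.7, 205.0, 7.9], [238.0, 168.0]), (0.55, [564.6, 204.7, 36.3], [233.0, 218.0])]
rest [(0.87, [533.3, 199.7, 3.3], [239.0, 234.0])]
lower_disc_center [(0.52, [541.5, -249.1, 51.3], [470.0, 235.0])]
stem_height [(0.55, [541.4, -250.2, 81.4], [476.0, 236.0])]
stand [(0.66, [543.4, -246.0, -0.8], [459.0, 234.0])]
beaker [(0.59, [758.1, 7.1, 0.3], [336.0, 127.0])]
reagent_bottle [(0.74, [441.6, 14.0, -1.4], [329.0, 282.0])]
amber_vial [(0.59, [594.9, -8.0, -0.3], [342.0, 206.0])]
1.0 [ 269.7 -591.4  222.5] [[0.91, 0.415, 0.0], [0.415, -0.91, 0.0], [0.0, -0.0, -1.0]] [-0.1  1.2  0.7] 87.13788804738806 0.0
```

View pics/top0.png

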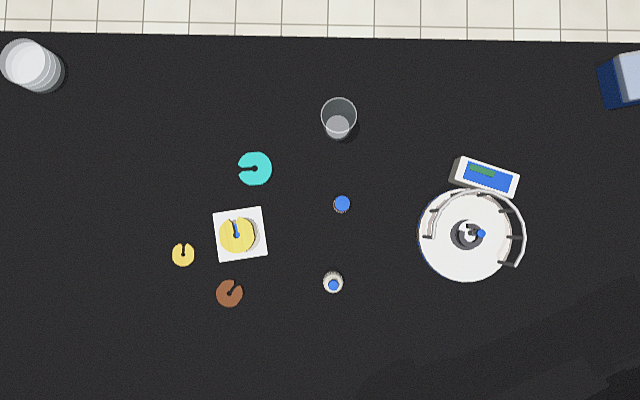

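View pics/scene0.png

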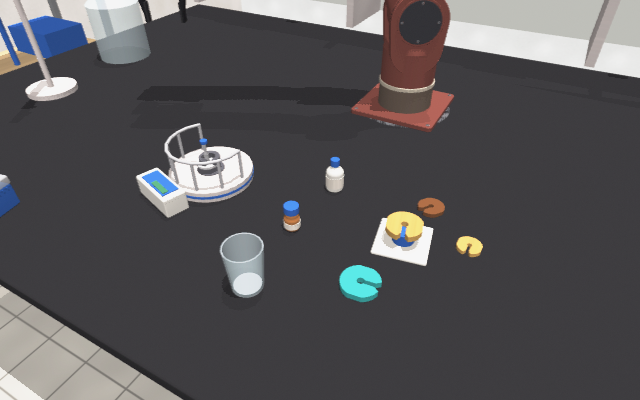

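The top view shows the brass disc on its rest at (237,235), slot up. The stand is at (467,235) with its stem cap at (481,233), and the opening faces lower-left. The look-alikes are turquoise, brown and small brass. Next I'll measure the angles and the stem more closely.

```bash
cat > b.py <<'E'
from h import *
t=bot.camera("top"); s=bot.camera("scene")
def crop(c,u,v): return cv2.resize(c["pixels"][v-38:v+37,u-50:u+50],(400,300),interpolation=cv2.INTER_CUBIC)
cv2.imwrite("pics/crop1.png",np.vstack([np.hstack([crop(t,237,234),crop(t,472,234)]),np.hstack([crop(s,403,227),crop(s,208,165)])]))
def mask(c,u,v,r,lo,hi):
    m=cv2.inRange(cv2.cvtColor(c["pixels"],cv2.COLOR_BGR2HSV),lo,hi); k=np.zeros_like(m); k[v-r:v+r,u-r:u+r]=1; return m*k
def cen(m): ys,xs=np.nonzero(m); return xs.mean(),ys.mean(),len(xs)
bl=((100,120,60),(130,255,255)); ye=((18,80,150),(35,255,255))
a=cen(mask(t,481,233,8,*bl)); print("cap top",a,ray(t,a[0],a[1],97))
a=cen(mask(s,204,142,8,*bl)); print("cap scene",a,ray(s,a[0],a[1],95))
for c,u,v in((t,237,234),(s,403,223)):
    m=mask(c,u,v,24,*ye); cs=max(cv2.findContours(m,0,2)[0],key=cv2.contourArea)[:,0]
    P=np.array([ray(c,*p,44)[:2] for p in cv2.convexHull(cs)[:,0]],np.float32); print("disc",cv2.minEnclosingCircle(P))
for k,z in(("disc_center",38),("disc_mouth",38),("lower_disc_center",51),("stem_height",81),("stand",0)):
  for c,n in((t,"top"),(s,"scene")):
    for f in (bot.pinpoint,):
      print(k,n,[ray(c,*pix(c,w(c,r["location"])),z)[:2].round(1).tolist() for r in f(n,k)[:4]])
for r in bot.find_in("top","carrier")[:2]: print(r["score"],w(t,r["location"]))
E
python3 b.py
```

```text
cap top (np.float64(480.33870967741933), np.float64(233.06451612903226), 62) [ 546.73166688 -251.54397289   97.        ]
cap scene (np.float64(202.9777777777778), np.float64(141.13333333333333), 45) [ 544.9637156  -252.43021252   95.        ]
disc ((533.3717041015625, 195.25637817382812), 35.12955093383789)
disc ((536.9053955078125, 196.60923767089844), 40.39727783203125)
disc_center top [[424.6, 205.1], [494.7, 298.6], [534.9, 199.2], [544.7, -269.1]]
disc_center scene [[527.1, 195.1], [695.3, 184.2], [529.8, 308.6], [459.8, 220.4]]
disc_mouth top [[516.2, 297.4], [663.2, 203.0], [565.8, 203.1], [441.8, 188.4]]
disc_mouth scene [[564.7, 202.5], [545.6, 314.9], [688.3, 212.4], [475.1, 207.3]]
lower_disc_center top [[541.1, -247.5]]
lower_disc_center scene [[539.4, -247.4]]
stem_height top [[543.9, -252.9]]
stem_height scene [[538.7, -252.0]]
stand top [[543.2, -248.1]]
stand scene [[543.4, -249.7]]
```

View pics/crop1.png

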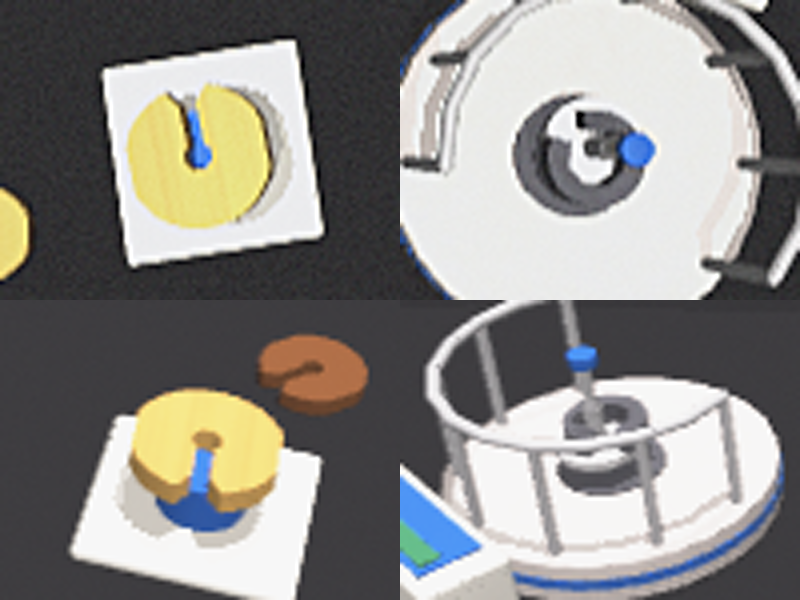

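The disc is at about (533.5,196) with its slot at about 12°. The stand is at (543,-249) with yaw about -18°, and the stem is near (546,-252). The steel slot points roughly 20-35° to the left of image up. Now I'll move over the disc.

arm_command(
  motion=[
    [-1,0.033,-0.035,0,0],
    [-1,0.033,-0.035,0,0],
    [-1,0.033,-0.035,0,0],
    [-1,0.033,-0.035,0,0],
    [-1,0.033,-0.035,0,0],
  ],
)

```text
time: 2.15
ee_pos: [347.5, -361.9, 222.7]
orientation: [3.069, 0.667, 0.0]
contact_force: [1.4, 0.2, -0.2]
grip_width: 87.1
gripper_force: 0.0
```

arm_command(
  motion=[
    [-1,0.033,-0.035,0,0],
    [-1,0.033,-0.035,0,0],
    [-1,0.033,-0.035,0,0],
    [-1,0.033,-0.035,0,0],
    [-1,0.033,-0.035,0,0],
  ],
)

```text
time: 2.65
ee_pos: [425.0, -134.2, 223.0]
orientation: [3.069, 0.666, 0.001]
contact_force: [1.5, -0.1, -0.4]
grip_width: 86.9
gripper_force: 0.0
```

arm_command(
  motion=[
    [-1,0.033,-0.035,0,0],
    [-1,0.033,-0.035,0,0],
    [-1,0.033,-0.035,0,0],
    [-1,0.033,-0.035,0,0],
    [-1,0.033,-0.035,0,0],
  ],
)

```text
time: 3.15
ee_pos: [502.7, 93.5, 223.0]
orientation: [3.07, 0.666, 0.002]
contact_force: [0.0, 0.2, -0.1]
grip_width: 87.0
gripper_force: 0.0
```

arm_command(
  motion=[
    [-1,0,0,0,-0.145],
    [-1,0,0,0,-0.145],
    [-1,0,0,0,-0.145],
    [-1,0,0,0,-0.145],
    [-1,0,0,0,-0.145],
  ],
)

```text
time: 3.65
ee_pos: [502.3, 91.7, 222.7]
orientation: [2.629, 1.72, 0.0]
contact_force: [-0.1, 0.8, -0.4]
grip_width: 87.1
gripper_force: 0.0
```

arm_command(
  motion=[
    [-1,0,0,0,-0.145],
    [-1,0,0,0,-0.145],
    [-1,0,0,0,-0.145],
    [-1,0,0,0,-0.145],
    [-1,0,0,0,-0.145],
  ],
)

```text
time: 4.15
ee_pos: [502.3, 91.6, 222.7]
orientation: [1.848, 2.54, 0.0]
contact_force: [-1.0, -0.7, -0.2]
grip_width: 87.1
gripper_force: 0.0
```

arm_command(
  motion=[
    [-1,0,0,0,-0.145],
    [-1,0,0,0,-0.145],
    [-1,0,0,0,-0.145],
    [-1,0,0,0,-0.145],
    [-1,0,0,0,-0.145],
  ],
)

```text
time: 4.65
ee_pos: [502.3, 91.6, 222.7]
orientation: [0.827, 3.03, 0.0]
contact_force: [0.6, -0.2, 1.3]
grip_width: 86.8
gripper_force: 0.0
```

arm_command(
  motion=[
    [-1,0,0,0,-0.145],
    [-1,0,0,0,-0.145],
    [-1,0,0,0,-0.145],
    [-1,0,0,0,-0.145],
    [-1,0,0,0,0],
  ],
)

```text
time: 5.15
ee_pos: [502.3, 91.6, 222.7]
orientation: [-0.068, 3.141, -0.0]
contact_force: [0.2, -0.9, -0.0]
grip_width: 87.2
gripper_force: 0.0
```

arm_command(
  motion=[
    [-1,0,0,0,-0.083],
    [-1,0,0,0,-0.083],
    [-1,-0.026,0.048,0,0],
    [-1,-0.026,0.0475,0,0],
    [-1,0,0,0.04,0],
  ],
)

```text
time: 5.65
ee_pos: [533.5, 196.3, 186.9]
orientation: [-0.327, 3.115, 0.01]
contact_force: [0.5, 0.7, -0.0]
grip_width: 87.3
gripper_force: 0.0
```

arm_command(
  motion=[
    [-1,0,0,0.04,0],
    [-1,0,0,0.04,0],
    [-1,0,0,0.02,0],
    [-1,0,0,0,0],
  ],
)

```text
time: 6.05
ee_pos: [529.1, 186.5, 79.7]
orientation: [0.318, -3.12, 0.001]
contact_force: [0.1, -0.1, 0.2]
grip_width: 86.9
gripper_force: 0.0
```

```bash
python3 -c "
from h import *
s=st()
for n in('top','scene'):
    c=bot.camera(n)
    for k,z in(('disc_center',38),('disc_mouth',38)): print(n,k,[(round(r['score'],2),ray(c,*pix(c,w(c,r['location'])),z)[:2].round(1).tolist()) for r in bot.pinpoint(n,k)[:4]])
    if n=='top': cv2.imwrite('pics/g0.png',cv2.resize(c['pixels'][190:290,170:300],None,fx=4,fy=4,interpolation=2))
"
```

```text
6.05 [529.1 186.5  79.7] [[-0.979, -0.202, -0.005], [-0.202, 0.979, -0.001], [0.005, -0.0, -1.0]] [ 0.1 -0.1  0.2] 86.9346092487727 0.0
top disc_center [(0.67, [424.0, 206.9]), (0.64, [660.3, 163.9])]
top disc_mouth [(0.65, [660.1, 201.1]), (0.48, [442.5, 189.3])]
scene disc_center [(0.96, [691.9, 181.9]), (0.86, [528.4, 312.3]), (0.81, [465.2, 220.6]), (0.63, [531.2, 195.7])]
scene disc_mouth [(0.96, [545.8, 311.3]), (0.73, [477.0, 206.1]), (0.68, [692.5, 213.0]), (0.57, [568.5, 204.8])]
```

View pics/g0.png

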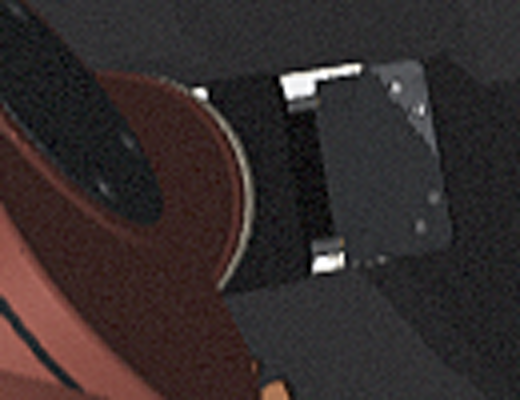

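The gripper hides the disc from above. I'll let the arm settle and re-read the pose.

arm_command(
  motion=[
    [-1,0,0,0,0],
    [-1,0,0,0,0],
  ],
)

```text
time: 6.55
ee_pos: [531.3, 187.4, 83.2]
orientation: [-0.324, 3.124, -0.0]
contact_force: [-0.3, -0.1, -0.9]
grip_width: 86.6
gripper_force: 0.0
```

arm_command(
  motion=[
    [-1,-0.004,0.008,0,0],
    [-1,0,0,0.01,0],
    [-1,0,0,0,0],
    [-1,0,0,0,0],
  ],
)

```text
time: 6.95
ee_pos: [532.8, 196.0, 71.9]
orientation: [0.325, -3.123, 0.0]
contact_force: [-0.9, -0.1, 0.8]
grip_width: 87.0
gripper_force: 0.0
```

arm_command(
  motion=[
    [-1,-0.0005,0,0.02,0],
    [-1,0,0,0.02,0],
    [-1,0,0,0.013,0],
    [-1,0,0,0,0],
    [-1,0,0,0,0],
  ],
)

```text
time: 7.45
ee_pos: [533.8, 196.4, 19.9]
orientation: [0.325, -3.125, -0.0]
contact_force: [0.1, -0.4, 0.2]
grip_width: 86.8
gripper_force: 0.0
```

arm_command(
  motion=[
    [0.5,0,0,0,0],
    [0.5,0,0,0,0],
    [0.5,0,0,0,0],
    [0.5,0,0,0,0],
    [0.5,0,0,0,0],
  ],
)

```text
time: 7.95
ee_pos: [534.1, 195.9, 20.1]
orientation: [-0.324, 3.124, -0.001]
contact_force: [-0.7, -2.8, 5.5]
grip_width: 65.7
gripper_force: 29.9
```

arm_command(
  motion=[
    [0.5,0,0,-0.01,0],
    [0.5,0,0,-0.02,0],
    [0.5,0,0,-0.04,0],
    [0.5,0,0,-0.04,0],
    [0.5,0,0,-0.03,0],
  ],
)

```text
time: 8.45
ee_pos: [533.6, 196.8, 162.2]
orientation: [-0.326, 3.124, 0.001]
contact_force: [0.3, 0.5, -3.2]
grip_width: 65.9
gripper_force: 29.9
```

arm_command(
  motion=[
    [0.5,0.01,-0.02,0,0],
    [0.5,0.018,-0.037,0,0],
    [0.5,0.018,-0.037,0,0],
    [0.5,0.018,-0.037,0,0],
    [0.5,0.018,-0.037,0,0],
  ],
)

```text
time: 8.95
ee_pos: [487.0, 13.8, 159.7]
orientation: [0.326, -3.124, -0.0]
contact_force: [1.0, -0.4, -3.5]
grip_width: 65.9
gripper_force: 29.9
```

arm_command(
  motion=[
    [0.5,0.018,-0.037,0,0],
    [0.5,0.018,-0.037,0,0],
    [0.5,0.018,-0.037,0,0],
    [0.5,0.018,-0.037,0,0],
    [0.5,0.018,-0.037,0,0],
  ],
)

```text
time: 9.45
ee_pos: [437.2, -185.7, 159.9]
orientation: [-0.326, 3.125, 0.0]
contact_force: [1.0, -0.2, -2.6]
grip_width: 65.8
gripper_force: 29.9
```

arm_command(
  motion=[
    [0.5,0.01,-0.025,0,0],
    [0.5,0,0,0,0.131],
    [0.5,0,0,0,0.131],
    [0.5,0,0,0,0.131],
    [0.5,0,0,0,0.131],
  ],
)

```text
time: 9.95
ee_pos: [433.2, -210.6, 159.6]
orientation: [-0.503, -3.101, -0.001]
contact_force: [1.2, -0.1, -3.7]
grip_width: 65.8
gripper_force: 29.9
```

arm_command(
  motion=[
    [0.5,0,0,0,0],
    [0.5,0,0,0,0],
    [0.5,0,0,0,0],
  ],
)

```text
time: 10.25
ee_pos: [433.3, -211.0, 159.6]
orientation: [-0.49, -3.103, -0.0]
contact_force: [0.3, 0.1, -3.5]
grip_width: 65.9
gripper_force: 29.9
```

```bash
cat > l.py <<'E'
from h import *
import sys
s=st(); z=s["ee_pos"][2]+18
for n in('top','scene'):
    c=bot.camera(n); p=pix(c,s["ee_pos"]).astype(int); print(p)
    for k in('disc_center','disc_mouth'): print(n,k,[(round(r['score'],2),w(c,r['location']).round(1).tolist(),ray(c,*pix(c,w(c,r['location'])),z)[:2].round(1).tolist()) for r in bot.pinpoint(n,k) if np.linalg.norm(w(c,r['location'])-s["ee_pos"])<90])
    u,v=np.clip(p,[65,50],[575,350]); cs=c['pixels'][v-50:v+50,u-65:u+65]
    cv2.imwrite(f'pics/{n}_{sys.argv[1]}.png',cv2.resize(cs,None,fx=4,fy=4,interpolation=2))
a,b=[cv2.imread(f'pics/{n}_{sys.argv[1]}.png') for n in('top','scene')]
cv2.imwrite(f'pics/{sys.argv[1]}.png',cv2.resize(np.hstack([a,b]),(800,308)))
E
python3 l.py c1
```

```text
10.25 [ 433.3 -211.   159.6] [[-0.951, 0.308, -0.0], [0.308, 0.951, 0.0], [0.0, 0.0, -1.0]] [ 0.3  0.1 -3.5] 65.9208776286139 29.904934553196654
[470 304]
top disc_center [(0.77, [433.3, -207.1, 180.9], [432.6, -208.4])]
top disc_mouth [(0.88, [464.6, -218.2, 174.2], [465.1, -216.9])]
[247  96]
scene disc_center [(0.71, [430.2, -206.7, 176.8], [431.6, -205.6])]
scene disc_mouth [(0.72, [465.7, -218.3, 178.8], [463.6, -220.1])]
```

View pics/c1.png

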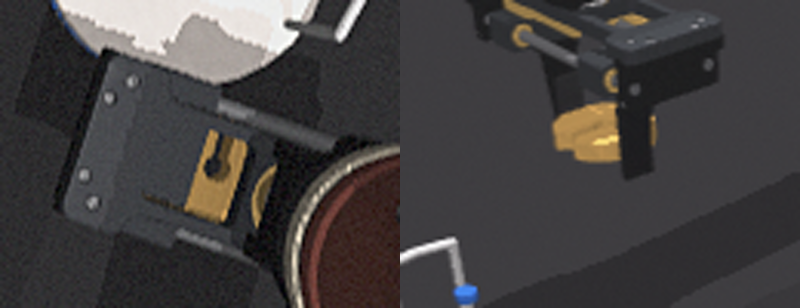

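arm_command(
  motion=[
    [0.5,0,-0.0043,0.03,0],
    [0.5,0,0,0.035,0],
    [0.5,0,0,0.03,0],
    [0.5,0,0,0.002,0],
    [0.5,0,0,0,0],
  ],
)

```text
time: 11.05
ee_pos: [432.0, -215.0, 62.8]
orientation: [-0.495, -3.101, -0.001]
contact_force: [0.3, 0.2, -1.9]
grip_width: 65.4
gripper_force: 29.9
```

arm_command(
  motion=[
    [0.5,-0.02,0,0,0],
    [0.5,-0.03,0,0,0],
    [0.5,-0.02,0,0,0],
    [0.5,-0.007,0,0,0],
    [0.5,0,0,0,0],
  ],
)

```text
time: 11.55
ee_pos: [506.5, -239.6, 64.0]
orientation: [0.495, 3.1, -0.0]
contact_force: [0.1, 0.5, -3.0]
grip_width: 65.9
gripper_force: 29.9
```

arm_command(
  motion=[
    [0.5,0,0,0,0],
  ],
)

```text
time: 11.65
ee_pos: [504.8, -239.2, 63.2]
orientation: [0.496, 3.102, -0.0]
contact_force: [-0.1, 0.7, -3.2]
grip_width: 65.6
gripper_force: 29.9
```

```bash
python3 l.py c2
```

```text
11.65 [ 504.8 -239.2   63.2] [[-0.95, 0.312, 0.0], [0.312, 0.95, -0.0], [-0.0, -0.0, -1.0]] [-0.1  0.7 -3.2] 65.64715204806632 29.904993146192282
[466 255]
top disc_center [(0.64, [506.0, -235.3, 86.4], [505.6, -237.2])]
top disc_mouth [(0.58, [534.2, -248.3, 77.6], [534.3, -246.9]), (0.51, [545.2, -250.4, 79.8], [545.2, -249.8])]
[222 146]
scene disc_center [(0.6, [502.9, -237.9, 81.3], [502.8, -238.0])]
scene disc_mouth [(0.65, [532.6, -249.4, 81.5], [532.2, -249.8])]
```

View pics/c2.png

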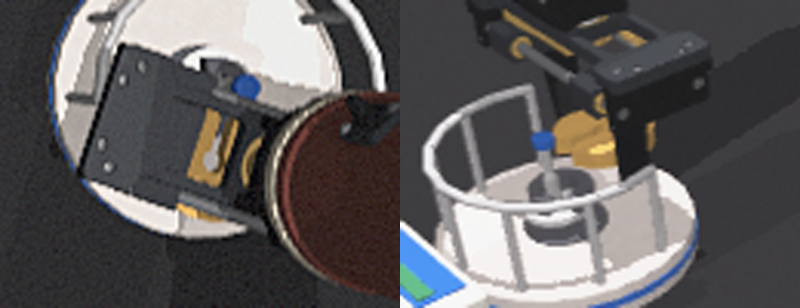

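The disc is level with the neck and in front of the stem. I'll measure the camera bias by comparing the visible slot with the known tool line.

```bash
cat > m.py <<'E'
from h import *
s=bot.read_state(); c=bot.camera("top"); I=c["pixels"]
cv2.imwrite("pics/z1.png",cv2.resize(I[215:270,435:505],None,fx=10,fy=10,interpolation=2))
hsv=cv2.cvtColor(I,cv2.COLOR_BGR2HSV); m=cv2.inRange(hsv,(100,120,60),(130,255,255)); m[:,:470]=0;m[:,490:]=0;m[:225]=0;m[242:]=0
ys,xs=np.nonzero(m); print("cap",xs.mean(),ys.mean(),len(xs),ray(c,xs.mean(),ys.mean(),96))
p=np.array(s["ee_pos"]); d=np.array([.9511,-.309,0])
for t in(0,10,20,30): print(t,pix(c,p+d*t+[0,0,24]),((pix(c,p+d*t+[0,0,24])-[435,215])*10).round())
E
python3 m.py
```

```text
cap 480.3818181818182 232.6 55 [ 547.54651715 -252.01450188   96.        ]
0 [471.37535827 256.1981625 ] [364. 412.]
10 [473.08036239 250.91358094] [381. 359.]
20 [474.78255465 245.6377146 ] [398. 306.]
30 [476.48194201 240.37054193] [415. 254.]
```

View pics/z1.png

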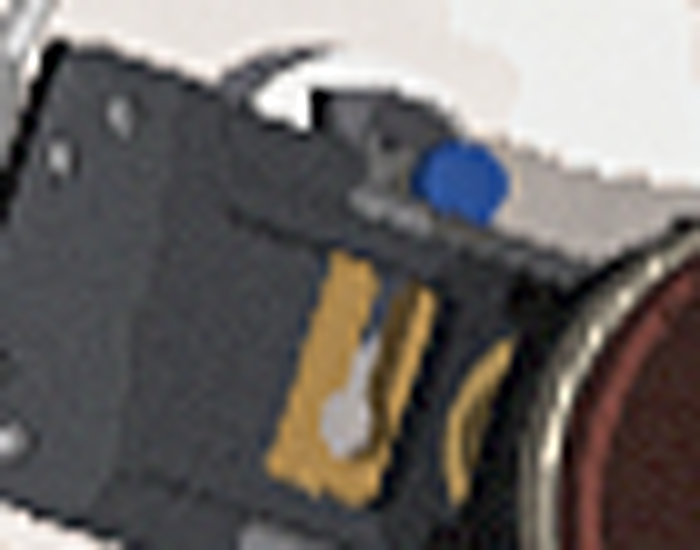

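The slot line passes about 1.8 mm left of the stem, and the bore-to-stem distance is about 45 mm. I'll correct the offset and creep in.

arm_command(
  motion=[
    [0.5,0,-0.0018,0,0],
    [0.5,-0.004,0,0,0],
    [0.5,-0.004,0,0,0],
    [0.5,-0.002,0,0,0],
    [0.5,0,0,0,0],
  ],
)

```text
time: 12.5
ee_pos: [514.6, -244.1, 62.5]
orientation: [0.495, 3.102, 0.0]
contact_force: [0.2, -0.1, -3.7]
grip_width: 65.4
gripper_force: 29.9
```

arm_command(
  motion=[
    [0.5,-0.001,0,0,0],
    [0.5,-0.001,0,0,0],
    [0.5,0,0,0,0],
  ],
)

```text
time: 12.8
ee_pos: [516.1, -244.7, 62.5]
orientation: [0.495, 3.102, 0.0]
contact_force: [-0.1, 0.6, -3.5]
grip_width: 65.6
gripper_force: 29.9
```

arm_command(
  motion=[
    [0.5,-0.001,0,0,0],
    [0.5,0,0,0,0],
  ],
)

```text
time: 13.0
ee_pos: [517.1, -245.0, 62.6]
orientation: [0.496, 3.102, -0.0]
contact_force: [0.4, -0.2, -3.1]
grip_width: 65.5
gripper_force: 29.9
```

arm_command(
  motion=[
    [0.5,-0.001,0,0,0],
    [0.5,0,0,0,0],
  ],
)

```text
time: 13.2
ee_pos: [518.1, -245.4, 62.6]
orientation: [0.496, 3.102, 0.0]
contact_force: [-1.0, -1.0, -3.2]
grip_width: 65.7
gripper_force: 29.9
```

arm_command(
  motion=[
    [0.5,-0.0007,0,0,0],
    [0.5,0,0,0,0],
  ],
)

```text
time: 13.4
ee_pos: [518.7, -245.6, 62.6]
orientation: [0.496, 3.102, 0.0]
contact_force: [0.8, 1.1, -3.4]
grip_width: 65.8
gripper_force: 29.9
```

arm_command(
  motion=[
    [0.5,-0.0007,0,0,0],
    [0.5,0,0,0,0],
  ],
)

```text
time: 13.6
ee_pos: [519.3, -245.8, 62.5]
orientation: [0.496, 3.102, 0.0]
contact_force: [-1.0, 0.1, -3.2]
grip_width: 65.5
gripper_force: 29.9
```

arm_command(
  motion=[
    [0.5,-0.0005,0,0,0],
    [0.5,0,0,0,0],
  ],
)

```text
time: 13.8
ee_pos: [519.8, -245.9, 62.6]
orientation: [0.495, 3.102, 0.0]
contact_force: [-0.1, 0.3, -3.0]
grip_width: 65.7
gripper_force: 29.9
```

arm_command(
  motion=[
    [0.5,-0.0006,0,0,0],
    [0.5,0,0,0,0],
  ],
)

```text
time: 14.0
ee_pos: [520.4, -246.1, 62.5]
orientation: [0.496, 3.102, 0.0]
contact_force: [0.2, 0.1, -3.2]
grip_width: 65.8
gripper_force: 29.9
```

arm_command(
  motion=[
    [0.5,-0.0005,0,0,0],
    [0.5,0,0,0,0],
  ],
)

```text
time: 14.2
ee_pos: [520.8, -246.3, 62.6]
orientation: [0.496, 3.102, 0.0]
contact_force: [-0.2, 0.1, -2.6]
grip_width: 65.7
gripper_force: 29.9
```

arm_command(
  motion=[
    [0.5,-0.0006,0,0,0],
    [0.5,0,0,0,0],
  ],
)

```text
time: 14.4
ee_pos: [521.4, -246.5, 62.6]
orientation: [0.496, 3.102, 0.0]
contact_force: [-0.2, -0.7, -3.1]
grip_width: 65.5
gripper_force: 29.9
```

arm_command(
  motion=[
    [0.5,-0.0005,0,0,0],
    [0.5,0,0,0,0],
  ],
)

```text
time: 14.6
ee_pos: [521.9, -246.6, 62.6]
orientation: [-0.496, -3.102, -0.0]
contact_force: [-0.1, -0.5, -3.3]
grip_width: 65.4
gripper_force: 29.9
```

arm_command(
  motion=[
    [0.5,-0.0006,0,0,0],
    [0.5,0,0,0,0],
  ],
)

```text
time: 14.8
ee_pos: [522.5, -246.8, 62.5]
orientation: [0.496, 3.102, 0.0]
contact_force: [0.4, 0.4, -2.0]
grip_width: 65.5
gripper_force: 29.9
```

arm_command(
  motion=[
    [0.5,-0.0005,0,0,0],
    [0.5,0,0,0,0],
  ],
)

```text
time: 15.0
ee_pos: [523.0, -247.0, 62.6]
orientation: [0.496, 3.102, 0.0]
contact_force: [0.4, 0.7, -3.6]
grip_width: 65.7
gripper_force: 29.9
```

arm_command(
  motion=[
    [0.5,-0.0006,0,0,0],
    [0.5,0,0,0,0],
  ],
)

```text
time: 15.2
ee_pos: [523.5, -247.2, 62.6]
orientation: [0.496, 3.102, 0.0]
contact_force: [0.1, 0.2, -3.2]
grip_width: 65.7
gripper_force: 29.9
```

arm_command(
  motion=[
    [0.5,-0.0005,0,0,0],
    [0.5,0,0,0,0],
  ],
)

```text
time: 15.4
ee_pos: [524.0, -247.3, 62.6]
orientation: [-0.496, -3.102, -0.0]
contact_force: [-0.2, 0.2, -3.3]
grip_width: 65.5
gripper_force: 29.9
```

Run:
```python
from h import *
c=bot.camera("scene"); I=c["pixels"]
s=st(); print(pix(c,np.array(s["ee_pos"])+[0,0,24]))
cv2.imwrite("pics/z2.png",cv2.resize(I[110:180,170:250],None,fx=8,fy=8,interpolation=2))
```

```text
15.45 [ 524.  -247.3   62.6] [[-0.95, 0.312, 0.0], [0.312, 0.95, 0.0], [-0.0, 0.0, -1.0]] [-0.7  0.5 -3. ] 65.58796196583013 29.90498974453658
[211.98722631 140.65918318]
```

View pics/z2.png

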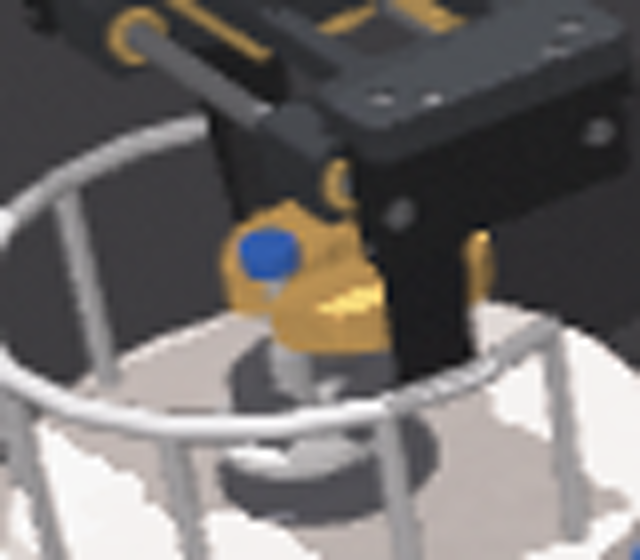

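The scene view shows the neck (pixel (275,290) of the crop) inside the slot mouth, under the cap. I'll continue, watching the force.

arm_command(
  motion=[
    [0.5,-0.0006,0,0,0],
    [0.5,0,0,0,0],
  ],
)

```text
time: 15.65
ee_pos: [524.6, -247.5, 62.6]
orientation: [0.496, 3.102, 0.0]
contact_force: [-0.0, 0.0, -3.5]
grip_width: 65.9
gripper_force: 29.9
```

arm_command(
  motion=[
    [0.5,-0.0006,0,0,0],
    [0.5,0,0,0,0],
  ],
)

```text
time: 15.85
ee_pos: [525.2, -247.7, 62.6]
orientation: [0.496, 3.102, 0.0]
contact_force: [-0.8, 0.5, -3.2]
grip_width: 65.6
gripper_force: 29.9
```

arm_command(
  motion=[
    [0.5,-0.0006,0,0,0],
    [0.5,0,0,0,0],
  ],
)

```text
time: 16.05
ee_pos: [525.7, -247.9, 62.6]
orientation: [0.496, 3.102, 0.0]
contact_force: [0.2, -1.1, -2.9]
grip_width: 66.0
gripper_force: 29.9
```

arm_command(
  motion=[
    [0.5,-0.0008,0,0,0],
    [0.5,0,0,0,0],
  ],
)

```text
time: 16.25
ee_pos: [526.5, -248.1, 62.6]
orientation: [0.496, 3.102, 0.0]
contact_force: [-0.1, 0.7, -2.8]
grip_width: 65.8
gripper_force: 29.9
```

arm_command(
  motion=[
    [0.5,-0.0008,0,0,0],
    [0.5,0,0,0,0],
  ],
)

```text
time: 16.45
ee_pos: [527.3, -248.4, 62.6]
orientation: [0.496, 3.102, 0.0]
contact_force: [-0.0, -1.0, -3.1]
grip_width: 65.3
gripper_force: 29.9
```

arm_command(
  motion=[
    [0.5,-0.0008,0,0,0],
    [0.5,0,0,0,0],
  ],
)

```text
time: 16.65
ee_pos: [528.0, -248.6, 62.6]
orientation: [0.496, 3.102, 0.0]
contact_force: [0.1, -0.4, -3.1]
grip_width: 65.9
gripper_force: 29.9
```

arm_command(
  motion=[
    [0.5,-0.001,0,0,0],
    [0.5,-0.001,0,0,0],
    [0.5,0,0,0,0],
  ],
)

```text
time: 16.95
ee_pos: [530.0, -249.2, 62.5]
orientation: [0.496, 3.102, 0.0]
contact_force: [-0.9, -1.0, -3.7]
grip_width: 65.6
gripper_force: 29.9
```

arm_command(
  motion=[
    [0.5,-0.001,0,0,0],
    [0.5,-0.001,0,0,0],
    [0.5,0,0,0,0],
  ],
)

```text
time: 17.25
ee_pos: [531.9, -249.9, 62.6]
orientation: [0.496, 3.102, 0.0]
contact_force: [0.2, -0.4, -2.6]
grip_width: 65.7
gripper_force: 29.9
```

arm_command(
  motion=[
    [0.5,-0.001,0,0,0],
    [0.5,-0.001,0,0,0],
    [0.5,0,0,0,0],
  ],
)

```text
time: 17.55
ee_pos: [533.8, -250.5, 62.6]
orientation: [0.496, 3.102, 0.0]
contact_force: [0.5, -0.1, -2.1]
grip_width: 65.4
gripper_force: 29.9
```

arm_command(
  motion=[
    [0.5,-0.001,0,0,0],
    [0.5,-0.001,0,0,0],
    [0.5,0,0,0,0],
  ],
)

```text
time: 17.85
ee_pos: [535.7, -251.1, 62.6]
orientation: [0.496, 3.102, 0.0]
contact_force: [0.2, -0.1, -2.5]
grip_width: 65.7
gripper_force: 29.9
```

arm_command(
  motion=[
    [0.5,-0.001,0,0,0],
    [0.5,-0.001,0,0,0],
    [0.5,0,0,0,0],
  ],
)

```text
time: 18.15
ee_pos: [537.6, -251.7, 62.6]
orientation: [0.496, 3.102, 0.0]
contact_force: [-0.1, 0.6, -3.2]
grip_width: 65.6
gripper_force: 29.9
```

arm_command(
  motion=[
    [0.5,-0.001,0,0,0],
    [0.5,-0.001,0,0,0],
    [0.5,0,0,0,0],
  ],
)

```text
time: 18.45
ee_pos: [539.5, -252.4, 62.6]
orientation: [0.496, 3.102, 0.0]
contact_force: [0.3, 0.6, -2.6]
grip_width: 65.8
gripper_force: 29.9
```

Run:
```python
from h import *
c=bot.camera("scene"); t=bot.camera("top"); s=st()
A=cv2.resize(c["pixels"][110:170,170:250],(400,300),interpolation=2); B=cv2.resize(t["pixels"][205:265,440:520],(400,300),interpolation=2)
cv2.imwrite("pics/z3.png",np.hstack([A,B]))
```

```text
18.55 [ 539.4 -252.3   62.5] [[-0.95, 0.312, -0.0], [0.312, 0.95, 0.0], [0.0, 0.0, -1.0]] [ 1.   0.  -2.6] 65.68938598198083 29.904944628942758
```

View pics/z3.png

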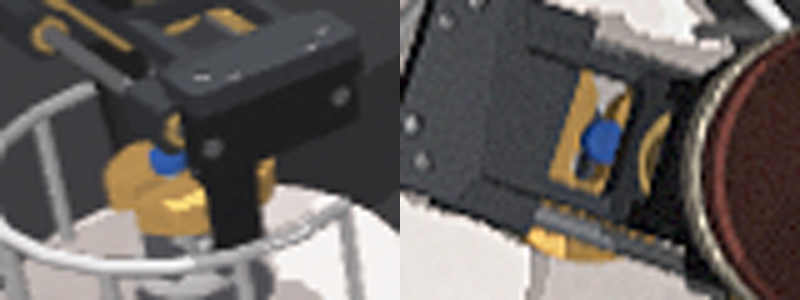

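Top view: the cap (603,142) is over the slot with the bore still behind it at about (585,165), so roughly 8 mm remains. I'll continue until I feel the bore's back wall.

arm_command(
  motion=[
    [0.5,-0.001,0,0,0],
    [0.5,-0.001,0,0,0],
    [0.5,0,0,0,0],
  ],
)

```text
time: 18.85
ee_pos: [541.4, -253.0, 62.6]
orientation: [0.496, 3.102, 0.0]
contact_force: [-0.2, -0.6, -3.1]
grip_width: 65.9
gripper_force: 29.9
```

arm_command(
  motion=[
    [0.5,-0.001,0,0,0],
    [0.5,-0.001,0,0,0],
    [0.5,0,0,0,0],
  ],
)

```text
time: 19.15
ee_pos: [543.3, -253.6, 62.6]
orientation: [0.496, 3.102, 0.0]
contact_force: [-0.2, -0.6, -3.3]
grip_width: 65.7
gripper_force: 29.9
```

arm_command(
  motion=[
    [0.5,-0.001,0,0,0],
    [0.5,0,0,0,0],
  ],
)

```text
time: 19.35
ee_pos: [544.2, -253.9, 62.6]
orientation: [0.496, 3.102, 0.0]
contact_force: [0.4, 0.1, -3.9]
grip_width: 65.5
gripper_force: 29.9
```

arm_command(
  motion=[
    [0.5,-0.0006,0,0,0],
    [0.5,0,0,0,0],
  ],
)

```text
time: 19.55
ee_pos: [544.7, -254.1, 62.6]
orientation: [0.496, 3.102, 0.0]
contact_force: [0.2, 0.3, -3.1]
grip_width: 65.9
gripper_force: 29.9
```

arm_command(
  motion=[
    [0.5,-0.0006,0,0,0],
    [0.5,0,0,0,0],
  ],
)

```text
time: 19.75
ee_pos: [545.3, -254.3, 62.6]
orientation: [0.496, 3.102, 0.0]
contact_force: [-0.1, -0.8, -2.8]
grip_width: 65.3
gripper_force: 29.9
```

arm_command(
  motion=[
    [0.5,-0.0006,0,0,0],
    [0.5,0,0,0,0],
  ],
)

```text
time: 19.95
ee_pos: [545.8, -254.5, 62.6]
orientation: [-0.496, -3.102, -0.0]
contact_force: [0.4, 0.7, -2.8]
grip_width: 65.5
gripper_force: 29.9
```

arm_command(
  motion=[
    [0.5,-0.0004,0,0,0],
    [0.5,0,0,0,0],
  ],
)

```text
time: 20.15
ee_pos: [546.2, -254.6, 62.6]
orientation: [-0.496, -3.102, -0.0]
contact_force: [-0.7, 0.4, -3.4]
grip_width: 65.3
gripper_force: 29.9
```

arm_command(
  motion=[
    [0.5,-0.0005,0,0,0],
    [0.5,0,0,0,0],
  ],
)

```text
time: 20.35
ee_pos: [546.7, -254.7, 62.6]
orientation: [0.496, 3.102, 0.0]
contact_force: [0.0, 0.1, -2.7]
grip_width: 65.4
gripper_force: 29.9
```

arm_command(
  motion=[
    [0.5,-0.0005,0,0,0],
    [0.5,0,0,0,0],
  ],
)

```text
time: 20.55
ee_pos: [547.2, -254.9, 62.6]
orientation: [0.496, 3.102, 0.0]
contact_force: [-0.5, 0.4, -3.7]
grip_width: 65.8
gripper_force: 29.9
```

arm_command(
  motion=[
    [0.5,-0.0004,0,0,0],
    [0.5,0,0,0,0],
  ],
)

```text
time: 20.75
ee_pos: [547.5, -255.0, 62.5]
orientation: [-0.496, -3.102, -0.0]
contact_force: [-0.8, -0.8, -3.1]
grip_width: 65.7
gripper_force: 29.9
```

arm_command(
  motion=[
    [0.5,-0.0003,0,0,0],
    [0.5,0,0,0,0],
  ],
)

```text
time: 20.95
ee_pos: [547.9, -255.1, 62.6]
orientation: [0.495, 3.102, 0.0]
contact_force: [0.6, -0.4, -2.9]
grip_width: 65.5
gripper_force: 29.9
```

arm_command(
  motion=[
    [0.5,-0.0003,0,0,0],
    [0.5,0,0,0,0],
  ],
)

```text
time: 21.15
ee_pos: [548.1, -255.2, 62.6]
orientation: [0.496, 3.102, 0.0]
contact_force: [-0.1, -0.3, -2.6]
grip_width: 65.7
gripper_force: 29.9
```

```bash
cat > p.py <<'E'
from h import *
t=bot.camera("top"); s=st(); I=t["pixels"]
hsv=cv2.cvtColor(I,cv2.COLOR_BGR2HSV); m=cv2.inRange(hsv,(100,120,60),(130,255,255)); m[:,470:492]*=1; k=np.zeros_like(m); k[222:245,468:495]=1; m*=k
ys,xs=np.nonzero(m); print("cap",xs.mean(),ys.mean(),len(xs)); p=np.array(s["ee_pos"]); print("tcp axis at 96:",pix(t,p*[1,1,0]+[0,0,96]))
import sys
if len(sys.argv)>1: cv2.imwrite(sys.argv[1],cv2.resize(I[215:255,460:505],None,fx=13,fy=13,interpolation=2))
E
python3 p.py pics/z4.png
```

```text
21.2 [ 548.1 -255.2   62.6] [[-0.95, 0.312, 0.0], [0.312, 0.95, 0.0], [-0.0, 0.0, -1.0]] [ 0.2 -0.1 -4. ] 65.8434140673703 29.905027601053007
cap 479.8727272727273 232.87272727272727 55
tcp axis at 96: [482.18164287 232.31740031]
```

View pics/z4.png

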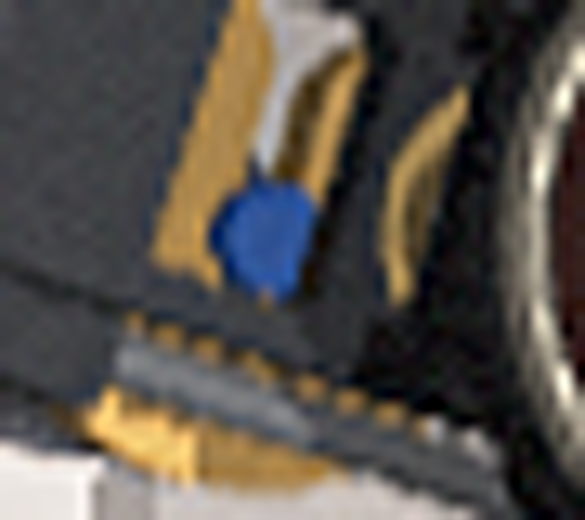

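The cap now covers the bore, and there is no contact yet. That was my last picture, so from here I go by feel.

arm_command(
  motion=[
    [0.5,-0.0003,0,0,0],
    [0.5,0,0,0,0],
  ],
)

```text
time: 21.4
ee_pos: [548.4, -255.3, 62.5]
orientation: [0.496, 3.102, 0.0]
contact_force: [0.2, -0.0, -2.8]
grip_width: 65.6
gripper_force: 29.9
```

arm_command(
  motion=[
    [0.5,-0.0003,0,0,0],
    [0.5,0,0,0,0],
  ],
)

```text
time: 21.6
ee_pos: [548.7, -255.4, 62.6]
orientation: [-0.496, -3.102, -0.0]
contact_force: [-0.7, 0.4, -3.9]
grip_width: 65.5
gripper_force: 29.9
```

arm_command(
  motion=[
    [0.5,-0.0002,0,0,0],
    [0.5,0,0,0,0],
  ],
)

```text
time: 21.8
ee_pos: [548.9, -255.5, 62.6]
orientation: [-0.496, -3.102, -0.0]
contact_force: [0.4, -0.8, -2.7]
grip_width: 65.7
gripper_force: 29.9
```

arm_command(
  motion=[
    [0.5,-0.0003,0,0,0],
    [0.5,0,0,0,0],
  ],
)

```text
time: 22.0
ee_pos: [549.2, -255.6, 62.6]
orientation: [0.496, 3.102, 0.0]
contact_force: [0.2, -0.9, -2.8]
grip_width: 65.5
gripper_force: 29.9
```

arm_command(
  motion=[
    [0.5,-0.0003,0,0,0],
    [0.5,0,0,0,0],
  ],
)

```text
time: 22.2
ee_pos: [549.4, -255.6, 62.6]
orientation: [0.496, 3.102, 0.0]
contact_force: [-0.4, -0.1, -2.7]
grip_width: 65.5
gripper_force: 29.9
```

arm_command(
  motion=[
    [0.5,-0.0002,0,0,0],
    [0.5,0,0,0,0],
  ],
)

```text
time: 22.4
ee_pos: [549.6, -255.7, 62.5]
orientation: [-0.496, -3.102, -0.0]
contact_force: [-0.0, -0.6, -2.5]
grip_width: 65.6
gripper_force: 29.9
```

arm_command(
  motion=[
    [0.5,-0.0003,0,0,0],
    [0.5,0,0,0,0],
  ],
)

```text
time: 22.6
ee_pos: [549.9, -255.8, 62.6]
orientation: [-0.496, -3.102, -0.0]
contact_force: [0.5, -0.3, -2.8]
grip_width: 65.9
gripper_force: 29.9
```

arm_command(
  motion=[
    [0.5,-0.0002,0,0,0],
    [0.5,0,0,0,0],
  ],
)

```text
time: 22.8
ee_pos: [550.1, -255.8, 62.5]
orientation: [-0.496, -3.102, -0.0]
contact_force: [0.6, 0.3, -2.1]
grip_width: 65.4
gripper_force: 29.9
```

arm_command(
  motion=[
    [0.5,-0.0002,0,0,0],
    [0.5,0,0,0,0],
  ],
)

```text
time: 23.0
ee_pos: [550.3, -255.9, 62.6]
orientation: [0.496, 3.102, -0.0]
contact_force: [-1.0, 0.2, -3.3]
grip_width: 65.8
gripper_force: 29.9
```

arm_command(
  motion=[
    [0.5,-0.0003,0,0,0],
    [0.5,0,0,0,0],
  ],
)

```text
time: 23.2
ee_pos: [550.6, -256.0, 62.5]
orientation: [-0.496, -3.102, -0.0]
contact_force: [0.5, -0.3, -3.9]
grip_width: 65.8
gripper_force: 29.9
```

arm_command(
  motion=[
    [0.5,-0.0002,0,0,0],
    [0.5,0,0,0,0],
  ],
)

```text
time: 23.4
ee_pos: [550.8, -256.0, 62.5]
orientation: [-0.496, -3.102, -0.0]
contact_force: [0.7, 0.1, -3.6]
grip_width: 65.6
gripper_force: 29.9
```

arm_command(
  motion=[
    [0.5,-0.0002,0,0,0],
    [0.5,0,0,0,0],
  ],
)

```text
time: 23.6
ee_pos: [551.0, -256.1, 62.6]
orientation: [0.496, 3.102, 0.0]
contact_force: [0.2, -0.3, -4.2]
grip_width: 65.6
gripper_force: 29.9
```

arm_command(
  motion=[
    [0.5,-0.0003,0,0,0],
    [0.5,0,0,0,0],
  ],
)

```text
time: 23.8
ee_pos: [551.3, -256.2, 62.6]
orientation: [0.496, 3.102, 0.0]
contact_force: [0.7, 0.2, -3.1]
grip_width: 65.9
gripper_force: 29.9
```

arm_command(
  motion=[
    [0.5,-0.0002,0,0,0],
    [0.5,0,0,0,0],
  ],
)

```text
time: 24.0
ee_pos: [551.4, -256.3, 62.5]
orientation: [-0.496, -3.102, -0.0]
contact_force: [-1.1, 0.1, -3.1]
grip_width: 65.8
gripper_force: 29.9
```

arm_command(
  motion=[
    [0.5,-0.0002,0,0,0],
    [0.5,0,0,0,0],
  ],
)

```text
time: 24.2
ee_pos: [551.5, -256.3, 62.5]
orientation: [-0.496, -3.102, -0.0]
contact_force: [-0.6, 0.0, -3.4]
grip_width: 65.5
gripper_force: 29.9
```

arm_command(
  motion=[
    [0.5,-0.0002,0,0,0],
    [0.5,0,0,0,0],
  ],
)

```text
time: 24.4
ee_pos: [551.7, -256.4, 62.5]
orientation: [-0.496, -3.102, -0.0]
contact_force: [-0.7, 0.7, -2.5]
grip_width: 65.5
gripper_force: 29.9
```

arm_command(
  motion=[
    [0.5,-0.0001,0,0,0],
    [0.5,0,0,0,0],
  ],
)

```text
time: 24.6
ee_pos: [551.7, -256.4, 62.5]
orientation: [-0.496, -3.102, -0.0]
contact_force: [-2.0, 1.0, -2.3]
grip_width: 65.5
gripper_force: 29.9
```

Contact felt at (-2, 1) N on the bore's back wall. I'll back off 3.5 mm and turn clockwise about 92°.

arm_command(
  motion=[
    [0.5,0.002,0,0,0],
    [0.5,0.0015,0,0,0],
    [0.5,0,0,0,0],
    [0.5,0,0,0,0],
  ],
)

```text
time: 25.0
ee_pos: [548.6, -255.4, 62.6]
orientation: [0.496, 3.102, -0.0]
contact_force: [0.1, -0.5, -3.6]
grip_width: 65.6
gripper_force: 29.9
```

arm_command(
  motion=[
    [0.5,0,0,0,0.1],
    [0.5,0,0,0,0.14],
    [0.5,0,0,0,0.14],
    [0.5,0,0,0,0.02],
    [0.5,0,0,0,0],
  ],
)

```text
time: 25.5
ee_pos: [548.7, -255.3, 62.6]
orientation: [1.097, 2.944, -0.0]
contact_force: [0.3, -0.2, -2.8]
grip_width: 65.6
gripper_force: 29.9
```

arm_command(
  motion=[
    [0.5,0,0,0,0.1],
    [0.5,0,0,0,0.14],
    [0.5,0,0,0,0.14],
    [0.5,0,0,0,0.02],
    [0.5,0,0,0,0],
  ],
)

```text
time: 26.0
ee_pos: [548.6, -255.3, 62.5]
orientation: [-1.658, -2.669, 0.0]
contact_force: [-0.1, 0.3, -2.2]
grip_width: 65.8
gripper_force: 29.9
```

arm_command(
  motion=[
    [0.5,0,0,0,0.1],
    [0.5,0,0,0,0.14],
    [0.5,0,0,0,0.14],
    [0.5,0,0,0,0.02],
    [0.5,0,0,0,0],
  ],
)

```text
time: 26.5
ee_pos: [548.6, -255.3, 62.5]
orientation: [-2.154, -2.287, 0.0]
contact_force: [-0.1, 0.5, -2.7]
grip_width: 65.7
gripper_force: 29.9
```

arm_command(
  motion=[
    [0.5,0,0,0,0.1],
    [0.5,0,0,0,0.14],
    [0.5,0,0,0,0.14],
    [0.5,0,0,0,0.02],
    [0.5,0,0,0,0],
  ],
)

```text
time: 27.0
ee_pos: [548.5, -255.3, 62.5]
orientation: [-2.565, -1.814, 0.0]
contact_force: [0.2, -0.4, -3.5]
grip_width: 66.1
gripper_force: 29.9
```

arm_command(
  motion=[
    [0.5,-0.001,0,0,0],
    [0.5,-0.0008,0,0,0],
    [0.5,0,0,0,0],
  ],
)

```text
time: 27.3
ee_pos: [547.8, -257.4, 62.5]
orientation: [2.569, 1.808, -0.0]
contact_force: [0.4, -0.1, -2.6]
grip_width: 65.6
gripper_force: 29.9
```

arm_command(
  motion=[
    [0.5,-0.0003,0,0,0],
    [0.5,0,0,0,0],
  ],
)

```text
time: 27.5
ee_pos: [547.8, -257.4, 62.5]
orientation: [-2.57, -1.806, 0.0]
contact_force: [-0.4, -0.5, -4.2]
grip_width: 65.9
gripper_force: 29.9
```

arm_command(
  motion=[
    [0.5,-0.0002,0,0,0],
    [0.5,0,0,0,0],
  ],
)

```text
time: 27.7
ee_pos: [547.8, -257.5, 62.5]
orientation: [-2.57, -1.806, 0.0]
contact_force: [0.6, 1.1, -3.4]
grip_width: 65.8
gripper_force: 29.9
```

arm_command(
  motion=[
    [0.5,-0.0002,0,0,0],
    [0.5,0,0,0,0],
  ],
)

```text
time: 27.9
ee_pos: [547.7, -257.7, 62.5]
orientation: [-2.571, -1.806, 0.0]
contact_force: [-0.0, 0.2, -3.4]
grip_width: 65.5
gripper_force: 29.9
```

arm_command(
  motion=[
    [0.5,-0.0003,0,0,0],
    [0.5,0,0,0,0],
  ],
)

```text
time: 28.1
ee_pos: [547.6, -258.1, 62.6]
orientation: [2.571, 1.806, -0.0]
contact_force: [0.8, 0.5, -2.7]
grip_width: 65.8
gripper_force: 29.9
```

arm_command(
  motion=[
    [0.5,-0.0002,0,0,0],
    [0.5,0,0,0,0],
  ],
)

```text
time: 28.3
ee_pos: [547.5, -258.2, 62.5]
orientation: [-2.571, -1.806, 0.0]
contact_force: [0.1, 0.5, -3.6]
grip_width: 66.1
gripper_force: 29.9
```

arm_command(
  motion=[
    [0.5,-0.0002,0,0,0],
    [0.5,0,0,0,0],
  ],
)

```text
time: 28.5
ee_pos: [547.4, -258.4, 62.5]
orientation: [-2.571, -1.806, -0.0]
contact_force: [-0.7, -0.5, -3.2]
grip_width: 65.8
gripper_force: 29.9
```

arm_command(
  motion=[
    [0.5,-0.0003,0,0,0],
    [0.5,0,0,0,0],
  ],
)

```text
time: 28.7
ee_pos: [547.4, -258.7, 62.6]
orientation: [-2.571, -1.806, -0.0]
contact_force: [-0.1, -0.4, -3.2]
grip_width: 65.4
gripper_force: 29.9
```

arm_command(
  motion=[
    [0.5,-0.0002,0,0,0],
    [0.5,0,0,0,0],
  ],
)

```text
time: 28.9
ee_pos: [547.3, -258.8, 62.6]
orientation: [-2.571, -1.806, -0.0]
contact_force: [0.2, 1.1, -2.7]
grip_width: 65.6
gripper_force: 29.9
```

arm_command(
  motion=[
    [0.5,-0.0002,0,0,0],
    [0.5,0,0,0,0],
  ],
)

```text
time: 29.1
ee_pos: [547.2, -258.9, 62.5]
orientation: [-2.571, -1.806, -0.0]
contact_force: [-0.0, 1.6, -2.4]
grip_width: 65.9
gripper_force: 29.9
```

arm_command(
  motion=[
    [0.5,-0.0002,0,0,0],
    [0.5,0,0,0,0],
  ],
)

```text
time: 29.3
ee_pos: [547.2, -259.1, 62.5]
orientation: [-2.57, -1.806, -0.0]
contact_force: [0.6, 0.8, -3.1]
grip_width: 65.9
gripper_force: 29.9
```

arm_command(
  motion=[
    [0.5,-0.0002,0,0,0],
    [0.5,0,0,0,0],
  ],
)

```text
time: 29.5
ee_pos: [547.1, -259.2, 62.5]
orientation: [-2.57, -1.806, -0.0]
contact_force: [-1.0, 1.1, -2.9]
grip_width: 65.5
gripper_force: 29.9
```

arm_command(
  motion=[
    [0.5,-0.0001,0,0,0],
    [0.5,0,0,0,0],
  ],
)

```text
time: 29.7
ee_pos: [547.1, -259.3, 62.5]
orientation: [-2.57, -1.806, -0.0]
contact_force: [0.2, 1.9, -2.5]
grip_width: 65.7
gripper_force: 29.9
```

arm_command(
  motion=[
    [0.5,-0.0002,0,0,0],
    [0.5,0,0,0,0],
  ],
)

```text
time: 29.9
ee_pos: [547.0, -259.5, 62.5]
orientation: [-2.57, -1.806, -0.0]
contact_force: [0.8, 2.0, -3.0]
grip_width: 65.5
gripper_force: 29.9
```

arm_command(
  motion=[
    [0.5,0.0019,0,0,0],
    [0.5,0.0019,0,0,0],
    [0.5,0,0.001,0,0],
    [0.5,0,0.001,0,0],
    [0.5,0,0,0,0],
  ],
)

```text
time: 30.4
ee_pos: [549.7, -256.7, 62.3]
orientation: [-2.57, -1.805, 0.001]
contact_force: [-2.1, 1.6, -3.0]
grip_width: 65.5
gripper_force: 29.9
```

arm_command(
  motion=[
    [0.5,0,0.0004,0,0],
    [0.5,0,0,0,0],
  ],
)

```text
time: 30.6
ee_pos: [550.1, -256.8, 62.3]
orientation: [-2.57, -1.805, 0.001]
contact_force: [-3.1, 2.1, -2.5]
grip_width: 66.3
gripper_force: 29.9
```

arm_command(
  motion=[
    [0.5,0,0.0003,0,0],
    [0.5,0,0,0,0],
  ],
)

```text
time: 30.8
ee_pos: [550.4, -256.9, 62.3]
orientation: [-2.57, -1.805, 0.001]
contact_force: [-4.1, 2.1, -2.1]
grip_width: 65.5
gripper_force: 29.9
```

The side wall is felt with about 3 N/mm contact stiffness. I'll back off and probe the opposite wall to find the midpoint.

arm_command(
  motion=[
    [0.5,0.0004,-0.0025,0,0],
    [0.5,0,-0.0025,0,0],
    [0.5,0,-0.0015,0,0],
    [0.5,0,-0.001,0,0],
    [0.5,0,0,0,0],
  ],
)

```text
time: 31.3
ee_pos: [544.0, -254.2, 62.7]
orientation: [2.57, 1.805, 0.0]
contact_force: [-0.4, -0.7, -3.4]
grip_width: 65.7
gripper_force: 29.9
```

arm_command(
  motion=[
    [0.5,0,-0.0004,0,0],
    [0.5,0,0,0,0],
  ],
)

```text
time: 31.5
ee_pos: [543.6, -254.0, 62.6]
orientation: [2.571, 1.806, 0.0]
contact_force: [-0.6, 0.6, -2.6]
grip_width: 65.7
gripper_force: 29.9
```

arm_command(
  motion=[
    [0.5,0,-0.0003,0,0],
    [0.5,0,0,0,0],
  ],
)

```text
time: 31.7
ee_pos: [543.2, -253.9, 62.5]
orientation: [-2.571, -1.806, 0.0]
contact_force: [0.3, 0.0, -3.0]
grip_width: 65.7
gripper_force: 29.9
```

arm_command(
  motion=[
    [0.5,0,-0.0004,0,0],
    [0.5,0,0,0,0],
  ],
)

```text
time: 31.9
ee_pos: [542.8, -253.7, 62.5]
orientation: [-2.571, -1.806, 0.0]
contact_force: [-0.4, -0.1, -2.9]
grip_width: 65.9
gripper_force: 29.9
```

arm_command(
  motion=[
    [0.5,0,-0.0004,0,0],
    [0.5,0,0,0,0],
  ],
)

```text
time: 32.1
ee_pos: [542.5, -253.6, 62.6]
orientation: [-2.571, -1.806, -0.0]
contact_force: [-0.5, -0.2, -3.6]
grip_width: 65.7
gripper_force: 29.9
```

arm_command(
  motion=[
    [0.5,0,-0.0003,0,0],
    [0.5,0,0,0,0],
  ],
)

```text
time: 32.3
ee_pos: [542.3, -253.5, 62.6]
orientation: [2.571, 1.806, 0.0]
contact_force: [-0.1, -1.2, -3.8]
grip_width: 66.1
gripper_force: 29.9
```

arm_command(
  motion=[
    [0.5,0,-0.0003,0,0],
    [0.5,0,0,0,0],
  ],
)

```text
time: 32.5
ee_pos: [542.0, -253.4, 62.6]
orientation: [2.571, 1.806, 0.0]
contact_force: [1.3, -0.8, -4.0]
grip_width: 65.9
gripper_force: 29.9
```

arm_command(
  motion=[
    [0.5,0,-0.0003,0,0],
    [0.5,0,0,0,0],
  ],
)

```text
time: 32.7
ee_pos: [541.8, -253.3, 62.6]
orientation: [2.57, 1.806, 0.0]
contact_force: [2.0, -0.2, -4.7]
grip_width: 65.5
gripper_force: 29.9
```

arm_command(
  motion=[
    [0.5,0,-0.0003,0,0],
    [0.5,0,0,0,0],
  ],
)

```text
time: 32.9
ee_pos: [541.6, -253.2, 62.6]
orientation: [2.57, 1.806, 0.0]
contact_force: [2.2, -1.0, -4.0]
grip_width: 65.6
gripper_force: 29.9
```

arm_command(
  motion=[
    [0.5,0,0.002,0,0],
    [0.5,0,0.0022,0,0],
    [0.5,0,0,0,0],
    [0.5,0,0,0,0],
  ],
)

```text
time: 33.3
ee_pos: [545.2, -254.5, 62.4]
orientation: [-2.57, -1.806, 0.0]
contact_force: [0.7, 0.8, -2.8]
grip_width: 65.6
gripper_force: 29.9
```

arm_command(
  motion=[
    [0.5,0,0.001,0,0],
    [0.5,0,0,0.0015,0],
    [0.5,0,0,0.0015,0],
    [0.5,0,0,0,0],
    [0.5,0,0,0,0],
  ],
)

```text
time: 33.8
ee_pos: [546.1, -254.9, 59.4]
orientation: [-2.57, -1.806, 0.0]
contact_force: [0.6, -0.2, -4.2]
grip_width: 65.4
gripper_force: 29.9
```

arm_command(
  motion=[
    [0.5,0,0,0.001,0],
    [0.5,0,0,0,0],
  ],
)

```text
time: 34.0
ee_pos: [546.2, -254.9, 58.4]
orientation: [-2.571, -1.806, 0.0]
contact_force: [-0.6, 1.0, -4.1]
grip_width: 65.6
gripper_force: 29.9
```

arm_command(
  motion=[
    [0.5,0,0,0.001,0],
    [0.5,0,0,0,0],
  ],
)

```text
time: 34.2
ee_pos: [546.2, -254.9, 57.4]
orientation: [-2.571, -1.806, 0.0]
contact_force: [-0.7, -0.5, -3.5]
grip_width: 65.8
gripper_force: 29.9
```

arm_command(
  motion=[
    [0.5,0,0,0.001,0],
    [0.5,0,0,0,0],
  ],
)

```text
time: 34.4
ee_pos: [546.2, -254.9, 56.4]
orientation: [-2.571, -1.806, 0.0]
contact_force: [0.4, -0.6, -3.3]
grip_width: 65.8
gripper_force: 29.9
```

arm_command(
  motion=[
    [0.5,0,0,0.001,0],
    [0.5,0,0,0,0],
  ],
)

```text
time: 34.6
ee_pos: [546.2, -254.9, 55.4]
orientation: [-2.571, -1.806, 0.0]
contact_force: [-0.2, 0.9, -2.2]
grip_width: 65.4
gripper_force: 29.9
```

arm_command(
  motion=[
    [0.5,0,0,0.001,0],
    [0.5,0,0,0,0],
  ],
)

```text
time: 34.8
ee_pos: [546.2, -254.9, 54.4]
orientation: [-2.571, -1.806, 0.0]
contact_force: [0.1, 0.4, -2.8]
grip_width: 65.5
gripper_force: 29.9
```

arm_command(
  motion=[
    [0.5,0,0,0.0007,0],
    [0.5,0,0,0,0],
  ],
)

```text
time: 35.0
ee_pos: [546.2, -255.0, 53.8]
orientation: [-2.571, -1.806, 0.0]
contact_force: [0.2, -0.3, -3.5]
grip_width: 65.4
gripper_force: 29.9
```

arm_command(
  motion=[
    [0.5,0,0,0.0007,0],
    [0.5,0,0,0,0],
  ],
)

```text
time: 35.2
ee_pos: [546.2, -254.9, 53.1]
orientation: [-2.571, -1.806, 0.0]
contact_force: [-0.2, 0.1, -3.1]
grip_width: 65.6
gripper_force: 29.9
```

arm_command(
  motion=[
    [0.5,0,0,0.0007,0],
    [0.5,0,0,0,0],
  ],
)

```text
time: 35.4
ee_pos: [546.2, -255.0, 52.3]
orientation: [-2.571, -1.806, 0.0]
contact_force: [-0.2, 0.5, -2.8]
grip_width: 65.6
gripper_force: 29.9
```

The bore is past the cone onto the collar, with no contact. I'll keep lowering.

arm_command(
  motion=[
    [0.5,0,0,0.001,0],
    [0.5,0,0,0.001,0],
    [0.5,0,0,0,0],
  ],
)

```text
time: 35.7
ee_pos: [546.2, -254.9, 50.3]
orientation: [-2.57, -1.806, 0.0]
contact_force: [0.2, 0.9, -3.6]
grip_width: 65.6
gripper_force: 29.9
```

arm_command(
  motion=[
    [0.5,0,0,0.001,0],
    [0.5,0,0,0.001,0],
    [0.5,0,0,0,0],
  ],
)

```text
time: 36.0
ee_pos: [546.2, -254.9, 48.3]
orientation: [-2.571, -1.806, 0.0]
contact_force: [-0.8, -0.2, -3.1]
grip_width: 65.7
gripper_force: 29.9
```

arm_command(
  motion=[
    [0.5,0,0,0.001,0],
    [0.5,0,0,0,0],
  ],
)

```text
time: 36.2
ee_pos: [546.2, -254.9, 47.3]
orientation: [-2.571, -1.806, 0.0]
contact_force: [-0.4, -0.2, -3.7]
grip_width: 65.8
gripper_force: 29.9
```

arm_command(
  motion=[
    [0.5,0,0,0.001,0],
    [0.5,0,0,0,0],
  ],
)

```text
time: 36.4
ee_pos: [546.2, -254.9, 46.3]
orientation: [-2.57, -1.806, 0.0]
contact_force: [-0.0, -1.0, -4.0]
grip_width: 65.7
gripper_force: 29.9
```

arm_command(
  motion=[
    [0.5,0,0,0.001,0],
    [0.5,0,0,0,0],
  ],
)

```text
time: 36.6
ee_pos: [546.2, -254.9, 45.3]
orientation: [-2.571, -1.806, 0.0]
contact_force: [0.3, 0.6, -3.4]
grip_width: 65.7
gripper_force: 29.9
```

arm_command(
  motion=[
    [0.5,0,0,0.001,0],
    [0.5,0,0,0,0],
  ],
)

```text
time: 36.8
ee_pos: [546.2, -254.9, 44.4]
orientation: [-2.571, -1.806, 0.0]
contact_force: [-0.1, 0.0, -2.6]
grip_width: 65.7
gripper_force: 29.9
```

arm_command(
  motion=[
    [0.5,0,0,0.001,0],
    [0.5,0,0,0,0],
  ],
)

```text
time: 37.0
ee_pos: [546.3, -254.9, 43.5]
orientation: [-2.571, -1.806, -0.0]
contact_force: [-0.3, -0.8, -0.9]
grip_width: 65.8
gripper_force: 29.9
```

arm_command(
  motion=[
    [0.5,0,0,0.0005,0],
    [0.5,0,0,0,0],
  ],
)

```text
time: 37.2
ee_pos: [546.3, -254.9, 43.0]
orientation: [2.571, 1.806, 0.0]
contact_force: [-1.9, 0.2, -0.4]
grip_width: 65.7
gripper_force: 29.9
```

arm_command(
  motion=[
    [0.5,0,0,0.0006,0],
    [0.5,0,0,0,0],
  ],
)

```text
time: 37.4
ee_pos: [546.3, -255.0, 42.4]
orientation: [2.571, 1.806, 0.0]
contact_force: [-0.4, 1.3, -0.2]
grip_width: 65.7
gripper_force: 29.9
```

arm_command(
  motion=[
    [0.5,0,0,0,0],
  ],
)

```text
time: 37.5
ee_pos: [546.3, -255.0, 42.4]
orientation: [2.571, 1.806, 0.0]
contact_force: [-1.0, -0.2, -0.6]
grip_width: 65.6
gripper_force: 29.9
```

arm_command(
  motion=[
    [-0.6,0,0,0,0],
    [-0.8,0,0,0,0],
    [-1,0,0,0,0],
    [-1,0,0,0,0],
    [-1,0,0,0,0],
  ],
)

```text
time: 38.0
ee_pos: [546.4, -255.0, 42.4]
orientation: [2.571, 1.806, 0.0]
contact_force: [0.6, 0.4, 0.4]
grip_width: 85.8
gripper_force: 0.0
```

arm_command(
  motion=[
    [-1,0,0,-0.003,0],
    [-1,0,0,-0.005,0],
    [-1,0,0,0,0],
  ],
)

```text
time: 38.3
ee_pos: [546.8, -255.2, 51.3]
orientation: [2.57, 1.805, 0.001]
contact_force: [0.5, -1.2, 0.4]
grip_width: 86.8
gripper_force: 0.0
```

Released cleanly. Now I'll lift clear and back away so the cameras can see.

arm_command(
  motion=[
    [-1,0,0,-0.02,0],
    [-1,0,0,-0.03,0],
    [-1,0,0,-0.04,0],
    [-1,0,0,-0.04,0],
    [-1,0,0,-0.02,0],
  ],
)

```text
time: 38.8
ee_pos: [547.5, -255.4, 204.6]
orientation: [2.567, 1.803, 0.004]
contact_force: [0.8, 0.3, -0.4]
grip_width: 86.9
gripper_force: 0.0
```

arm_command(
  motion=[
    [-1,-0.01,-0.01,0,0],
    [-1,-0.03,-0.02,0,0],
    [-1,-0.04,-0.02,0,0],
    [-1,-0.04,-0.02,0,0],
    [-1,-0.04,0,0,0],
  ],
)

```text
time: 39.3
ee_pos: [422.5, -382.7, 199.9]
orientation: [-2.571, -1.804, 0.002]
contact_force: [0.3, -0.7, 0.3]
grip_width: 86.7
gripper_force: 0.0
```

arm_command(
  motion=[
    [-1,-0.04,0,0,0],
    [-1,-0.04,0,0,0],
    [-1,0,0,0,0],
    [-1,0,0,0,0],
  ],
)

```text
time: 39.7
ee_pos: [397.5, -457.5, 199.2]
orientation: [-2.572, -1.802, 0.0]
contact_force: [0.5, 0.8, -0.2]
grip_width: 86.6
gripper_force: 0.0
```

Run:
```python
from h import *
st()
ye=((15,80,90),(35,255,255))
for n in("top","scene"):
    c=bot.camera(n); I=c["pixels"]; hsv=cv2.cvtColor(I,cv2.COLOR_BGR2HSV)
    for k in("disc_center","disc_mouth","lower_disc_center","beaker","reagent_bottle","amber_vial"):
        print(n,k,[(round(r["score"],2),w(c,r["location"]).round(1).tolist()) for r in bot.pinpoint(n,k)][:5])
    p=pix(c,[547,-253,66]); m=cv2.inRange(hsv,*ye); u,v=p.astype(int); q=np.zeros_like(m); q[v-30:v+30,u-30:u+30]=1; m*=q
    cs=max(cv2.findContours(m,0,1)[0],key=cv2.contourArea)[:,0]
    P=np.array([ray(c,*x,66)[:2] for x in cs],np.float32); print("circle",cv2.minEnclosingCircle(P))
    H=cv2.convexHull(P)[:,0]
    if n=="top":
        # slot angle: non-yellow along ring r=20..33
        ctr=np.array(cv2.minEnclosingCircle(P)[0])
        for a in range(0,360,10):
            uv=[pix(c,[ctr[0]+r*np.cos(np.radians(a)),ctr[1]+r*np.sin(np.radians(a)),66]).round().astype(int) for r in(16,20,24,28,31)]
            print(a,"".join("Y" if m[y,x] else "." for x,y in uv),end=" ")
```

```text
39.7 [ 397.5 -457.5  199.2] [[0.342, 0.94, -0.001], [0.94, -0.342, 0.001], [0.001, -0.002, -1.0]] [ 0.5  0.8 -0.2] 86.6109747385757 0.0
top disc_center [(0.94, [490.8, 309.2, 4.3]), (0.77, [552.4, -250.6, 63.4]), (0.71, [664.1, 167.7, 10.5]), (0.61, [420.9, 213.2, 4.2])]
top disc_mouth [(0.95, [515.4, 308.5, 8.4]), (0.83, [666.5, 206.4, 8.8]), (0.83, [431.7, 197.0, 5.1]), (0.59, [535.1, -282.2, 57.1])]
top lower_disc_center []
top beaker [(0.6, [757.3, 5.9, -2.1]), (0.43, [542.9, -247.3, -1.5])]
top reagent_bottle [(0.9, [448.7, 11.5, 0.0])]
top amber_vial [(0.59, [595.7, -6.7, 0.5])]
circle ((547.3546142578125, -249.98995971679688), 36.43450164794922)
0 YYYYY 10 YYYYY 20 YYYYY 30 YYYYY 40 YYYYY 50 YYYYY 60 YYYYY 70 YYYYY 80 YYYYY 90 YYYYY 100 YYYYY 110 YYYYY 120 YYYYY 130 YYYYY 140 YYYYY 150 YYYYY 160 YYYYY 170 YYYYY 180 YYYYY 190 YYYYY 200 YYYYY 210 YYYYY 220 YYYYY 230 YYYYY 240 .YYY. 250 ..... 260 ..... 270 ..YYY 280 ..YYY 290 .YYYY 300 YYYYY 310 YYYYY 320 YYYYY 330 YYYYY 340 YYYYY 350 YYYYY scene disc_center [(0.93, [417.9, 212.6, -1.1]), (0.92, [667.0, 171.8, 6.0]), (0.64, [488.5, 309.0, 4.1]), (0.57, [546.2, -250.4, 61.9])]
scene disc_mouth [(0.82, [437.5, 196.7, 3.8]), (0.7, [665.6, 205.2, 3.9]), (0.68, [535.7, -283.6, 58.0]), (0.59, [508.3, 312.3, 3.0])]
scene lower_disc_center []
scene beaker [(0.91, [755.6, 2.5, 0.3]), (0.42, [538.9, -253.8, 75.7])]
scene reagent_bottle [(0.81, [442.4, 7.5, -1.1])]
scene amber_vial [(0.79, [596.9, -6.7, -0.1]), (0.19, [544.9, -248.9, 62.1])]
circle ((546.61767578125, -249.78829956054688), 38.12423324584961)
```

The disc is seated at (547,-250) and about z 60-62, with its slot at about -108°. The steel slot lies between -8° and +22°, so the separation is at least 100°. The bystanders have not moved.

```bash
python3 -c "
from bench import bot
print(bot.finish_job())"
```

```text
the job is handed in; nothing more can be done
None
```

The job is handed in: the brass disc lies on the steel disc around the stem, its slot an estimated 100° or more from the steel disc's slot; contact forces read about 4.6 N at most, and the beaker and bottles did not move.

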